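# Carry a border's width from pattern tile to box lid with sprung dividers

### The job

Take the sprung dividers out of the tool block and stand their two points on the two ruled lines of the pattern tile, one on each line, squeezing the legs until the points are just as far apart as the lines, and keep still there for a second. Then hold that gap steady, carry the dividers to the box and place them square to the line ruled on the lid, one point on that line and the other towards the middle of the lid, both points just at the surface without pressing. The dividers have no lock, so finish while still holding them there squeezed to that gap; leave everything else on the bench as it is.

Things in the scene. Friction and masses are not known exactly. Their poses are not given: they have to be found in the camera images.
- dividers: Lockless sprung steel dividers, one bent strip like wide tweezers, 94 mm tall, 10 mm thick along x, about 40 g, standing points down in the tool block. Origin midway between the points at rest, z up to the bow, y from leg b to leg a. Pinch both legs from above, 30 to 60 mm above the points, the bow between the fingers; over their outsides at rest: 34 mm wide at 60 mm up, 42 at 40, 46 at 30.
- point_a (a point): Lower end of the leg on the dividers' +y side. At rest the points are 56 mm apart. The legs flex about the bow's crown, 92 mm above the points: pinching the pair 10 mm closer at 40 mm up closes the points by about 18 mm and takes about 4 N.
- point_b (a point): Lower end of the leg on the dividers' -y side; legs are flat strips from 80 down to 13 mm above the points, then thin points.
- tool_block: Fixed wooden tool block, 60 (x) by 92 (y) by 28 mm high, origin at the centre of its underside. The slot for the dividers, 11.5 mm wide in x, 65 mm long in y and 22 mm deep (its floor, where the points stand, is 6 mm above the bench), is at its middle along y, so the legs spread along y; the row of small round holes is empty.
- pattern_tile: Fixed white glazed pattern tile, 90 by 90 by 8 mm thick, origin at the centre of its underside, with a small blue ornament between two ruled black lines that run along its x.
- line_a: Ruled black line on the tile, 74 mm long along its own x, 3 mm wide; origin at its middle, on the tile's face.
- line_b: The other ruled line, of the same size and parallel to line a, on its +y side, 21 to 31 mm away from middle to middle; how far differs every time. Origin at its middle, on the tile's face.
- box: Fixed wooden box with a white primed lid, 124 (x) by 94 (y) by 48 mm high, origin at the centre of its underside. The flat top of the lid is 48 mm above the bench.
- lid_line (a point): Middle of the black line ruled on the lid's top, 104 mm long along the box's x, 3 mm wide, 26 mm to the -y side of the lid's middle: the middle of the lid lies to its +y side. Axes as the box's.
- paint_jar: Bystander, loose: screw-topped glass paint jar, 39 mm across, 39 mm high; origin at the centre of its underside.
- brush: Bystander, loose: round painting brush lying flat, 180 mm long, 8 mm thick, along its x; origin at the centre of its underside.
- colour_dish: Bystander, loose: shallow white porcelain dish, 68 mm across, 16 mm high; origin at the centre of its underside.
- water_cup: Bystander, loose: white porcelain cup, 68 mm across, 60 mm high; origin at the centre of its underside.
- ruler: Bystander, loose: wooden ruler lying flat, 200 by 26 by 4 mm, long along its y; origin at the centre of its underside.
- ink_stone: Bystander, loose: dark flat ink stone, 70 by 45 by 14 mm; origin at the centre of its underside.
- burnisher: Bystander, loose: wooden-handled burnisher lying flat, 125 mm long, 16 mm thick, along its x; origin at the centre of its underside.
Things that resemble listed ones, but are neither listed nor needed, are in the scene too. Leave any pink or purple look-alike of the box alone.

How it is judged:
On the way, in this order (a step that is already met when the one before it is completed fails the run):
1. the dividers are lifted out of the tool block, held by the fingers (z of dividers in the frame of tool_block above 0.04 m and contact force between the fingers and dividers above 1 N), for 0.2 s.
2. the points stand still on the two ruled lines of the tile, one on each, at the tile's face, without pressing (((y of point_a in the frame of line_b between -0.0025 and 0.0025 m and x of point_a in the frame of line_b between -0.037 and 0.037 m and y of point_b in the frame of line_a between -0.0025 and 0.0025 m and x of point_b in the frame of line_a between -0.037 and 0.037 m) or (y of point_a in the frame of line_a between -0.0025 and 0.0025 m and x of point_a in the frame of line_a between -0.037 and 0.037 m and y of point_b in the frame of line_b between -0.0025 and 0.0025 m and x of point_b in the frame of line_b between -0.037 and 0.037 m)) and z of point_a in the frame of line_a between -0.0025 and 0.006 m and z of point_b in the frame of line_a between -0.0025 and 0.006 m and contact force between the fingers and dividers above 1 N and contact force between dividers and pattern_tile below 5 N and linear speed of dividers below 0.02 m/s), for 0.8 s.
At the end, for the whole second after the job is handed in: Fingers hold the dividers (over 1 N) still, gap as the tile's lines to 1.5 mm, one point within 3 mm of the lid's line, the other towards the lid's middle, square within 0.15 rad, points -2.5 to 6 mm over the lid, pressing under 5 N (((distance between line_a and line_b between 0.0209 and 0.022 m and distance between point_a and point_b between 0.0195 and 0.0235 m) or (distance between line_a and line_b between 0.0219999 and 0.023 m and distance between point_a and point_b between 0.0205 and 0.0245 m) or (distance between line_a and line_b between 0.0229999 and 0.024 m and distance between point_a and point_b between 0.0215 and 0.0255 m) or (distance between line_a and line_b between 0.0239999 and 0.025 m and distance between point_a and point_b between 0.0225 and 0.0265 m) or (distance between line_a and line_b between 0.0249999 and 0.026 m and distance between point_a and point_b between 0.0235 and 0.0275 m) or (distance between line_a and line_b between 0.0259999 and 0.027 m and distance between point_a and point_b between 0.0245 and 0.0285 m) or (distance between line_a and line_b between 0.0269999 and 0.028 m and distance between point_a and point_b between 0.0255 and 0.0295 m) or (distance between line_a and line_b between 0.0279999 and 0.029 m and distance between point_a and point_b between 0.0265 and 0.0305 m) or (distance between line_a and line_b between 0.0289999 and 0.03 m and distance between point_a and point_b between 0.0275 and 0.0315 m) or (distance between line_a and line_b between 0.0299999 and 0.0311 m and distance between point_a and point_b between 0.0285 and 0.0325 m)) and ((y of point_a in the frame of lid_line between -0.003 and 0.003 m and y of point_b in the frame of lid_line above 0.012 m and x of point_a in the frame of lid_line between -0.052 and 0.052 m and x of point_b in the frame of lid_line between -0.052 and 0.052 m) or (y of point_b in the frame of lid_line between -0.003 and 0.003 m and y of point_a in the frame of lid_line above 0.012 m and x of point_b in the frame of lid_line between -0.052 and 0.052 m and x of point_a in the frame of lid_line between -0.052 and 0.052 m)) and z of point_a in the frame of lid_line between -0.0025 and 0.006 m and z of point_b in the frame of lid_line between -0.0025 and 0.006 m and contact force between the fingers and dividers above 1 N and contact force between dividers and box below 5 N and angle between the y axis of dividers and the y axis of box, either way round below 0.15 rad and linear speed of dividers below 0.02 m/s); the arm keeps its last pose, push and grip.
It fails at once if a bystander is shifted by more than 20 mm (distance of any of paint_jar, brush, colour_dish, water_cup, ruler, ink_stone, burnisher from where it was at the start of the episode above 0.02 m).
It also fails if it takes over 67 s, if anything falls off the work surface, if the arm or the gripper's body presses on something with over 40 N, if the wrist force passes 120 N, or if a joint passes its speed limit or range.

### The arm

A 6-joint arm with a two-finger parallel gripper is mounted at the origin on the work surface. World frame = base frame: x ahead of the robot, y to its left, z up, the work surface at z = 0. Lengths are in m, angles in rad, forces in N, time in s.
With the tool pointing down it reaches from about 0.25 to 0.725 m from the base axis. Payload 4 kg.
Tool frame: the origin (TCP) lies midway between the tips of the shut fingers; the grasp point (between the pads) lies 19 mm behind it; z points along the fingers, y is the line along which they close (so a half turn about z gives the same grasp; the last joint's range is limited). The gripper opens to 85 mm and grips with 20 to 120 N. Pads are 22 mm wide; open, the fingers measure 114 mm over their backs; the gripper's body (76 mm by 85 mm) begins 54 mm behind the grasp point. The pads swing forward as they close: fully open they stand 13 mm farther back than shut.
Start: joints at [-1.349, 0.241, 0.005, 1.335, 0, 1.571], TCP at [0.11, -0.488, 0.231] pointing down, gripper open.
Joint ranges: [-2.72, 2.72], [-1.05, 1.87], [-1.09, 1.28], [-1.99, 2.15], [-1.42, 1.44], [-3.14, 3.14]. Speed limits (rad/s): [2.79, 2.79, 3.14, 3.14, 3.14, 3.14].

### API

Orientations are given as a unit quaternion [x, y, z, w].
In Python, from workcell import bot gives the robot as it stands. The module is installed in compiled form; this text tells all that it offers.
- The arm moves only by the tool drive_tool, never from a script. Its arguments are lists of equal length, an entry for each row: "slide": the shift along the tool's x, y, z scaled (see below), a list of three; "rotation": the turn, a rotation vector about the tool's x, y, z scaled (see below), a list of three. A call has exactly 8 rows; each row is the pose to reach, as a shift and turn from the pose commanded when the call began, along the tool's axes at that moment; what a row does not reach only later rows make up. The controller multiplies each number of a shift by 250 mm and each number of a turn by 0.5 rad. A row lasts 1/8 s, in which the tool goes at most 62.5 mm and 10.7 degrees, less where a joint would pass 70% of its speed; a pose out of reach is approached as far as the arm can. A call with a number of a shift or a turn outside -1 to 1 is refused whole. A call with a gripper value outside its range is refused whole. "gripper" is the opening, from 0 (shut) to 1 (fully open), set as the call begins (left out, the last holds). The fingers move at their own pace and stop on an object; the grip force is fixed at half the most. Time passes only in rows, so rows that repeat a pose let the fingers close, or fill a call up. It gives the time, the measured TCP pose, the force, the opening and the grip force at its end, in the units of the state.
- bot.get_obs(): the state, without advancing time (a new reading comes with each control period).
- bot.camera(name): name is "scene" or "top" or "wrist"; returns a dict with "image" (384x512x3 uint8, red, green, blue), "z_map" (384x512 float32, m along the optical axis (not along the pixel's ray), 0 where there is no reading), "camera_matrix" (3x3 intrinsics, pixels), "xyz" and "orientation" of the camera in the world. Camera axes: x right, y up, looking along -z (the intrinsics and any distortion apply to the point x, -y, -z); pixel columns grow to the right and rows downward; lengths in m; the calibration is good to about 2 mm. A picture is of the moment at which its call begins.
- bot.job_done(): hands the job in; it is judged then, once.
The state is a dict: "clock": time; "joint_pos": joint angles; "joint_vel": joint speeds; "tau": joint torques, N m; "eef_pos": TCP position; "tool_rot": TCP orientation; "ft_force": force on the tool from outside, world axes, zero at the start; "ft_torque": the same for the moment, N m; "grip_width": finger opening in m; "grasp_force": force on a finger pad.
Only numpy, scipy, OpenCV 4.12 (cv2) and the standard library are available. Lean on these libraries where they do the work, as an engineer would, in place of code of your own. Each camera call takes 0.05 s, during which the arm holds its last target. There are 200 camera calls.

## Working session

There is one attempt and no reset: what is moved stays moved. The work goes in short steps, Python scripts to look and compute and a tool call to move; the robot and the scene stay as the last step left them, time stands still between calls to the robot, and variables do not carry over. Pictures are saved under pics/ and viewed, at most 12 in all, crops included, and the job is handed in when it is done.

Besides the shell and the picture viewer there is one more tool, called after ">>>" as name(argument=value, ...), one argument or row to a line, values as JSON. drive_tool: Moves the arm, as the interface text tells. Shifts and turns lie within -1 to 1; 1 stands for 250 mm of shift or 0.5 rad of turn. Its arguments: {"type":"object","properties":{"slide":{"type":"array","items":{"type":"array","items":{"type":"number"}}},"rotation":{"type":"array","items":{"type":"array","items":{"type":"number"}}},"gripper":{"type":"number"}},"required":["slide","rotation"]}

```bash
mkdir -p pics; cat > h.py <<'E'
import numpy as np, cv2
from scipy.spatial.transform import Rotation as R
from workcell import bot
def shot(name,fn):
    c=bot.camera(name); np.savez(fn,**{k:np.array(v) for k,v in c.items()})
    return c
def load(fn): return dict(np.load(fn+'.npz'))
def pix(c,u,v,z=None):
    """world point of pixel; z=world height plane, else depth map"""
    K=c['camera_matrix']; r=np.array([(u-K[0,2])/K[0,0],-(v-K[1,2])/K[1,1],-1.])
    q=R.from_quat(c['orientation']).as_matrix()@r; p=np.array(c['xyz'])
    d=c['z_map'][int(round(v)),int(round(u))] if z is None else (z-p[2])/q[2]
    return p+d*q
def proj(c,P):
    K=c['camera_matrix']; q=R.from_quat(c['orientation']).as_matrix().T@(np.array(P)-c['xyz'])
    return K[0,0]*q[0]/-q[2]+K[0,2], K[1,2]-K[1,1]*q[1]/-q[2]
E
python3 - <<'E'
from h import *
o=bot.get_obs(); print(o)
ims=[]
for n in ['scene','top']:
    c=shot(n,n); print(n,c['xyz'],c['orientation'],c['camera_matrix'].tolist(), [k for k in c])
    cv2.imwrite(f'pics/{n}.png',cv2.resize(c['image'][:,:,::-1],(800,600),interpolation=cv2.INTER_CUBIC))
E
```

```text
{'clock': 0.0, 'joint_pos': array([-1.34899453e+00,  2.41415344e-01,  3.73971080e-03,  1.33521835e+00,
       -3.32592513e-06,  1.57074383e+00]), 'joint_vel': array([ 5.89684826e-05,  1.37239377e-03,  6.96404952e-04, -1.00681959e-03,
       -1.85483832e-04, -2.02404643e-04]), 'tau': array([-1.30714416e-04, -3.72324085e+01,  2.52403754e+01,  1.69214403e-02,
        7.17513217e-05,  6.42366842e-06]), 'eef_pos': array([ 0.10985373, -0.48713472,  0.2304177 ]), 'tool_rot': array([ 9.93853343e-01,  1.10699736e-01, -1.17703210e-04, -1.04220511e-03]), 'ft_force': array([0.26368873, 0.2643746 , 0.54318912]), 'ft_torque': array([-0.00333246,  0.00697234,  0.0195664 ]), 'grasp_force': 0.0, 'grip_width': 0.08537091660827872}
scene [ 1.10437872 -0.18772856  0.8486727 ] [0.25872967 0.19172287 0.55811142 0.76473063] [[405.5673625282396, 0.0, 254.38945717557127], [0.0, 405.5673625282396, 191.3498915277248], [0.0, 0.0, 1.0]] ['image', 'z_map', 'camera_matrix', 'xyz', 'orientation']
top [ 3.89459330e-01 -1.07050651e-03  1.18569761e+00] [-0.0425487   0.04881721  0.70599614 -0.70524885] [[353.2484721216177, 0.0, 257.9733713346652], [0.0, 353.2484721216177, 193.45379244556145], [0.0, 0.0, 1.0]] ['image', 'z_map', 'camera_matrix', 'xyz', 'orientation']
```

View pics/top.png

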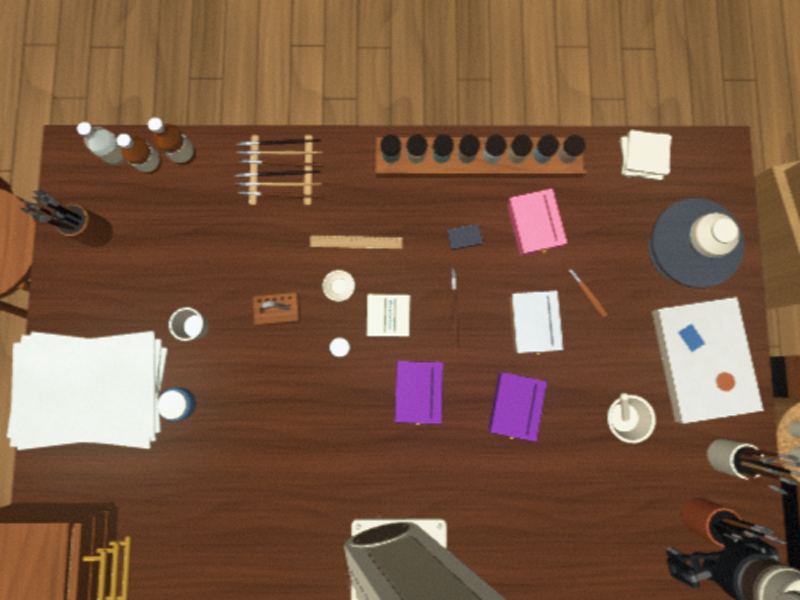

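View pics/scene.png

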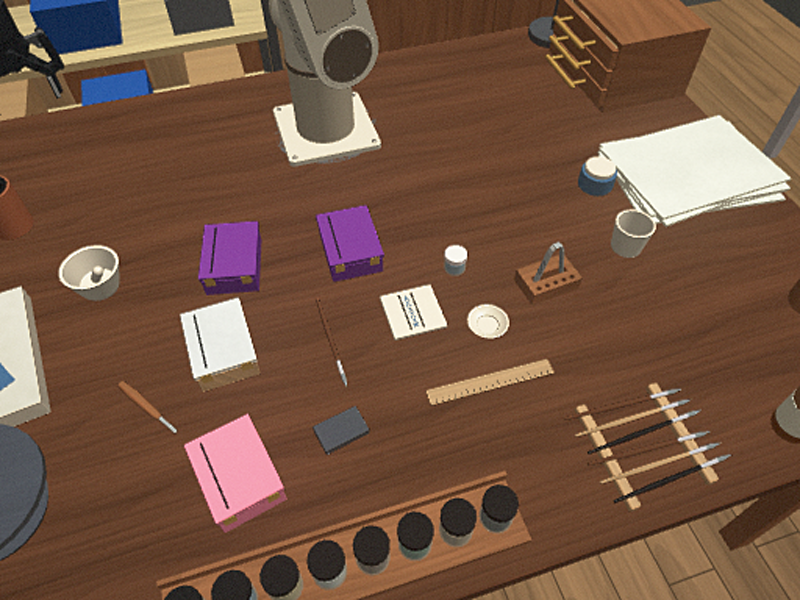

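The top view shows the block with dividers at (275,307), the tile at (388,315), and the white-lid box at (538,322) with its line on the right (−y) side at (552,320). I'll measure these from the depth map and an enlarged crop.

```bash
python3 - <<'E'
from h import *
c=load('top'); im=c['image'][:,:,::-1]
def crop(x0,y0,w,h,s): return cv2.resize(im[y0:y0+h,x0:x0+w],(w*s,h*s),interpolation=cv2.INTER_CUBIC)
a=crop(155,180,48,36,8);b=crop(228,180,48,48,8);d=crop(318,178,50,54,8)
H=440;pad=lambda i:cv2.copyMakeBorder(i,0,H-i.shape[0],0,8,cv2.BORDER_CONSTANT)
m=np.hstack([pad(a),pad(b)]);
cv2.imwrite('pics/crops.png',np.hstack([crop(155,182,48,36,8)[:288],np.zeros((288,8,3),np.uint8),crop(228,184,40,36,8)]))
# colour-based regions with height
V,U=np.mgrid[0:384,0:512]
K=c['camera_matrix'];r=np.stack([(U-K[0,2])/K[0,0],-(V-K[1,2])/K[1,1],-np.ones(U.shape)],-1)
W=(r*c['z_map'][...,None])@R.from_quat(c['orientation']).as_matrix().T+c['xyz']
for n,(u0,u1,v0,v1,z0,z1) in dict(block=(155,200,180,215,.02,.035),div=(155,200,180,215,.06,.12),tile=(228,272,180,222,.004,.014),box=(320,370,180,232,.04,.056)).items():
    w=W[v0:v1,u0:u1].reshape(-1,3); w=w[(w[:,2]>z0)&(w[:,2]<z1)]
    rc=cv2.minAreaRect(w[:,:2].astype(np.float32)); print(n,len(w),w.mean(0).round(4),np.median(w[:,2]).round(4),rc)
w=W[178:235,318:372].reshape(-1,3);print('hist',np.histogram(w[:,2],bins=12))
E
```

```text
block 409 [0.5256 0.2587 0.0276] 0.0277 ((0.5278422832489014, 0.26001033186912537), (0.06108412146568298, 0.09207580238580704), 5.467874050140381)
div 44 [0.5279 0.2539 0.0892] 0.0934 ((0.5278915166854858, 0.2561202943325043), (0.01045365259051323, 0.030067967250943184), 4.622004985809326)
tile 729 [0.5166 0.0221 0.0078] 0.0078 ((0.522340714931488, 0.01566317304968834), (0.14168618619441986, 0.13710102438926697), 85.68881225585938)
box 1115 [ 0.4979 -0.2865  0.0478] 0.0478 ((0.49869897961616516, -0.28719499707221985), (0.12500755488872528, 0.09485935419797897), 3.4469153881073)
hist (array([3068,    0,    0,    0,    0,    0,    0,    0,    0,    0,    0,
         10]), array([-0.00830926,  0.09119131,  0.19069188,  0.29019246,  0.38969303,
        0.4891936 ,  0.58869417,  0.68819475,  0.78769532,  0.88719589,
        0.98669646,  1.08619704,  1.18569761]))
```

View pics/crops.png

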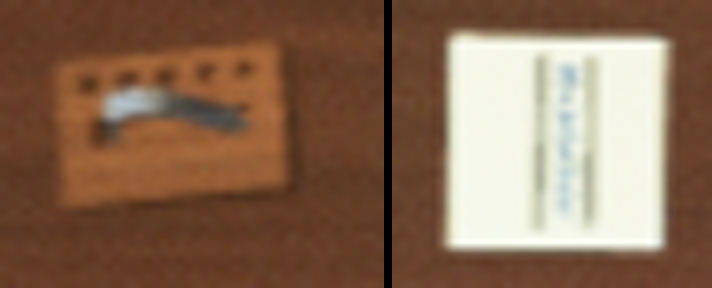

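>>> drive_tool(
  slide=[
    [0.2, -0.1, 0],
    [0.4, -0.2, 0],
    [0.6, -0.3, 0],
    [0.8, -0.35, 0],
    [0.9, -0.4, 0],
    [0.9, -0.4, 0],
    [0.9, -0.4, 0],
    [0.9, -0.4, 0],
  ],
  rotation=[
    [0, 0, 0.1],
    [0, 0, 0.2],
    [0, 0, 0.25],
    [0, 0, 0.25],
    [0, 0, 0.25],
    [0, 0, 0.25],
    [0, 0, 0.25],
    [0, 0, 0.25],
  ],
  gripper=1,
)

```text
clock: 1.1
eef_pos: [0.3066, -0.3413, 0.2312]
tool_rot: [0.999, 0.048, -0.0, -0.0]
ft_force: [0.6, 0.1, -0.5]
grip_width: 0.0856
grasp_force: 0.0
```

```bash
cat >> h.py <<'E'
def plan(xyz,yaw_deg):
    """scaled slide/rotation from the present pose to TCP xyz, tool z down, tool x at yaw_deg in the world"""
    o=bot.get_obs(); r=R.from_quat(o['tool_rot'])
    t=R.from_euler('z',yaw_deg,degrees=True)*R.from_euler('x',180,degrees=True)
    d=r.inv().apply(np.array(xyz)-o['eef_pos'])/.25; v=(r.inv()*t).as_rotvec()/.5
    print('t',round(o['clock'],2),'pos',o['eef_pos'].round(4),'yaw',np.degrees(np.arctan2(*r.as_matrix()[1::-1,0])).round(2),'f',o['ft_force'].round(2),'w',round(o['grip_width'],4),'g',round(o['grasp_force'],2))
    print('slide',d.round(3),'rot',v.round(3))
E
python3 - <<'E'
from h import *
c=shot('wrist','w1'); print(c['xyz'],c['orientation'],c['camera_matrix'][0])
print(R.from_quat(bot.get_obs()['tool_rot']).inv().apply(c['xyz']-bot.get_obs()['eef_pos']))
plan([0.45,-0.25,0.25],3.45)
E
```

```text
[ 0.38989358 -0.33270688  0.37478786] [-0.12223797  0.11210196 -0.66359141  0.72947753] [284.13178017   0.         254.62645648]
[ 0.08364815 -0.00068755 -0.1435912 ]
t 1.15 pos [ 0.3066 -0.3413  0.2312] yaw 5.44 f [-0.68  0.37 -0.2 ] w 0.0853 g 0.0
slide [ 0.605 -0.309 -0.075] rot [-0.     0.001  0.069]
```

>>> drive_tool(
  slide=[
    [0.2, -0.05, 0],
    [0.4, -0.1, 0],
    [0.6, -0.15, 0],
    [0.6, -0.15, 0],
    [0.6, -0.15, 0],
    [0.6, -0.15, 0],
    [0.6, -0.15, 0],
    [0.6, -0.15, 0],
  ],
  rotation=[
    [0, 0, 0.05],
    [0, 0, 0.05],
    [0, 0, 0.05],
    [0, 0, 0.05],
    [0, 0, 0.05],
    [0, 0, 0.05],
    [0, 0, 0.05],
    [0, 0, 0.05],
  ],
)

```text
clock: 2.15
eef_pos: [0.4526, -0.2893, 0.2316]
tool_rot: [0.999, 0.035, 0.0, 0.0]
ft_force: [0.2, -0.2, -0.3]
grip_width: 0.0854
grasp_force: 0.0
```

```bash
python3 - <<'E'
from h import *
c=shot('wrist','wbox'); cv2.imwrite('pics/wbox.png',c['image'][:,:,::-1])
plan([0.45,0.0,0.25],3.45)
V,U=np.mgrid[0:384,0:512]
K=c['camera_matrix'];r=np.stack([(U-K[0,2])/K[0,0],-(V-K[1,2])/K[1,1],-np.ones(U.shape)],-1)
W=(r*c['z_map'][...,None])@R.from_quat(c['orientation']).as_matrix().T+c['xyz']
g=c['image'].min(-1)
m=(abs(W[...,2]-.048)<.006)&(np.abs(W[...,0]-.4987)<.075)&(np.abs(W[...,1]+.287)<.06)
print('lid',np.median(W[m][:,2]),cv2.minAreaRect(W[m][:,:2].astype(np.float32)))
for th in (60,90):
    k=m&(g<th); n,l,s,_=cv2.connectedComponentsWithStats(k.astype(np.uint8))
    for i in range(1,n):
        if s[i,4]>60:
            p=W[l==i]; print(th,s[i],p.mean(0).round(4),cv2.minAreaRect(p[:,:2].astype(np.float32)))
E
```

```text
t 2.2 pos [ 0.4527 -0.2892  0.2316] yaw 4.06 f [-0.31 -0.2  -0.13] w 0.0852 g 0.0
slide [ 0.071 -1.155 -0.074] rot [ 0.    -0.001  0.021]
lid 0.04884238531632998 ((0.49833279848098755, -0.28690436482429504), (0.12440045177936554, 0.09419608116149902), 3.298801898956299)
```

View pics/wbox.png

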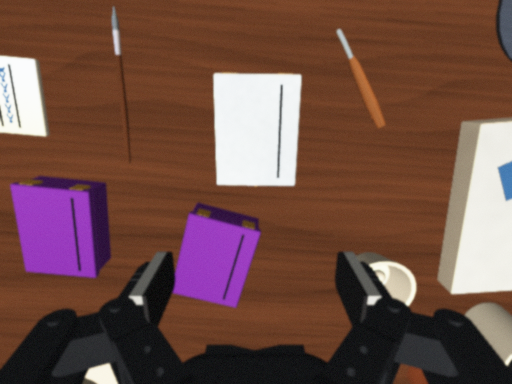

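The wrist view shows the lid centred near (257,130), with its line running from (281,85) to (278,177). I'll look at the tile next.

>>> drive_tool(
  slide=[
    [0.0, -0.2, 0.05],
    [0, -0.4, 0.1],
    [0, -0.6, 0.1],
    [0.05, -0.8, 0.1],
    [0.05, -0.95, 0.1],
    [0.05, -0.95, 0.1],
    [0.05, -0.95, 0.1],
    [0.05, -0.95, 0.1],
  ],
  rotation=[
    [0, 0, 0.04],
    [0, 0, 0.08],
    [0, 0, 0.08],
    [0, 0, 0.08],
    [0, 0, 0.08],
    [0, 0, 0.08],
    [0, 0, 0.08],
    [0, 0, 0.08],
  ],
)

```text
clock: 3.2
eef_pos: [0.4487, -0.0521, 0.2064]
tool_rot: [1.0, 0.015, 0.0, 0.0]
ft_force: [0.2, 0.1, -0.2]
grip_width: 0.0856
grasp_force: 0.0
```

>>> drive_tool(
  slide=[
    [0, -0.1, 0.1],
    [0, -0.2, 0.2],
    [0, -0.28, 0.25],
    [0, -0.28, 0.3],
    [0, -0.28, 0.3],
    [0, -0.28, 0.3],
    [0, -0.28, 0.3],
    [0, -0.28, 0.3],
  ],
  rotation=[
    [0, 0, 0],
    [0, 0, 0],
    [0, 0, 0],
    [0, 0, 0],
    [0, 0, 0],
    [0, 0, 0],
    [0, 0, 0],
    [0, 0, 0],
  ],
)

```text
clock: 4.2
eef_pos: [0.4468, 0.0158, 0.1318]
tool_rot: [1.0, 0.017, 0.001, -0.001]
ft_force: [0.2, 0.1, -0.0]
grip_width: 0.0856
grasp_force: 0.0
```

```bash
python3 - <<'E'
from h import *
c=shot('wrist','wtile'); im=c['image'][:,:,::-1]
plan([0.528,0.26,0.25],5.47)
u,v=map(int,proj(c,[.5166,.0221,.008])); print('tile px',u,v)
v0=max(v-70,0);u0=u-90
cv2.imwrite('pics/wtile.png',cv2.resize(im[v0:v0+140,u0:u0+180],None,fx=4,fy=4,interpolation=cv2.INTER_CUBIC)); print(u0,v0)
b=load('wbox')
for p in [(281,85),(278.5,177)]: print(pix(b,*p,z=.048),pix(b,*p))
E
```

```text
t 4.25 pos [0.4468 0.0159 0.1317] yaw 2.0 f [0.16 0.07 1.2 ] w 0.0853 g 0.0
slide [ 0.359 -0.966 -0.471] rot [-0.004 -0.002 -0.121]
tile px 251 112
161 42
[ 0.54971877 -0.30992842  0.048     ] [ 0.54963955 -0.30977263  0.04987853]
[ 0.44756474 -0.31719652  0.048     ] [ 0.44811757 -0.31698122  0.05004776]
```

View pics/wtile.png

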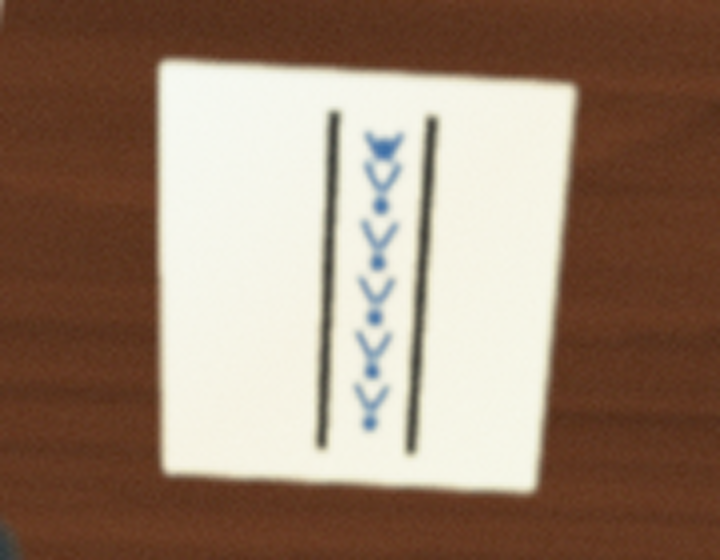

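The tile's two lines run from (335,112) to (322,447) and from (433,117) to (411,453) in the crop. I'll fit both lines in code.

```bash
cat >> h.py <<'E'
def darklines(c,box,z,th=110,amin=40):
    """dark blobs inside pixel box -> (midpoint, direction deg, length) on plane z"""
    u0,v0,u1,v1=box; s=4
    g=cv2.resize(c['image'][v0:v1,u0:u1].max(-1),None,fx=s,fy=s,interpolation=cv2.INTER_CUBIC)
    n,l,st,_=cv2.connectedComponentsWithStats((g<th).astype(np.uint8)); out=[]
    for i in range(1,n):
        if st[i,4]<amin*s*s: continue
        v,u=np.nonzero(l==i); P=np.array([pix(c,a,b,z)[:2] for a,b in zip((u[::3]+.5)/s-.5+u0,(v[::3]+.5)/s-.5+v0)])
        rc=cv2.minAreaRect(P.astype(np.float32)); m=P.mean(0); e=np.linalg.svd(P-m,full_matrices=False)[2][0]; e*=np.sign(e[0])
        out.append((m,np.degrees(np.arctan2(e[1],e[0])),np.sort(rc[1]),e))
    return out
E
python3 - <<'E'
from h import *
for f,b,z in (('wtile',(215,62,290,160),.008),('wbox',(262,78,292,181),.048)):
    L=darklines(load(f),b,z)
    for m,a,s,e in L: print(f,m.round(4),a.round(2),s.round(4))
    if len(L)==2: d=L[1][0]-L[0][0];e=L[0][3]; print('gap',abs(d[0]*e[1]-d[1]*e[0]),'mid',(L[0][0]+L[1][0])/2)
E
```

```text
wtile [0.5183 0.0304] -1.09 [0.0015 0.0715]
wtile [0.5177 0.0092] -1.1 [0.0015 0.0715]
gap 0.02113743051101734 mid [0.51796596 0.01981225]
```

>>> drive_tool(
  slide=[
    [0, 0, -0.2],
    [0, -0.2, -0.4],
    [0, -0.4, -0.5],
    [0, -0.6, -0.5],
    [0, -0.8, -0.5],
    [0, -0.95, -0.5],
    [0, -0.95, -0.5],
    [0, -0.95, -0.5],
  ],
  rotation=[
    [0, 0, -0.05],
    [0, 0, -0.1],
    [0, 0, -0.12],
    [0, 0, -0.12],
    [0, 0, -0.12],
    [0, 0, -0.12],
    [0, 0, -0.12],
    [0, 0, -0.12],
  ],
)

```text
clock: 5.25
eef_pos: [0.4627, 0.0983, 0.256]
tool_rot: [0.996, 0.088, -0.004, -0.026]
ft_force: [-0.5, -0.1, -0.9]
grip_width: 0.0854
grasp_force: 0.0
```

```bash
python3 - <<'E'
from h import *
c=shot('wrist','wblk'); im=c['image'][:,:,::-1]
plan([0.528,0.26,0.14],5.47)
V,U=np.mgrid[0:384,0:512]
K=c['camera_matrix'];r=np.stack([(U-K[0,2])/K[0,0],-(V-K[1,2])/K[1,1],-np.ones(U.shape)],-1)
W=(r*c['z_map'][...,None])@R.from_quat(c['orientation']).as_matrix().T+c['xyz']
near=(abs(W[...,0]-.528)<.045)&(abs(W[...,1]-.26)<.055)
for n,z0,z1 in (('block',.022,.034),('legs',.045,.08),('bow',.08,.11)):
    w=W[near&(W[...,2]>z0)&(W[...,2]<z1)]; 
    if len(w): print(n,len(w),np.median(w[:,2]),cv2.minAreaRect(w[:,:2].astype(np.float32)))
cv2.imwrite('pics/wblk.png',im)
E
```

```text
t 5.3 pos [0.4629 0.0984 0.2562] yaw 10.15 f [-0.5   0.19 -0.3 ] w 0.0852 g 0.0
slide [ 0.372 -0.566  0.494] rot [-0.103  0.01   0.163]
block 3100 0.029034107979149182 ((0.5277045965194702, 0.2610614001750946), (0.06008930131793022, 0.09331197291612625), 5.38790225982666)
legs 174 0.06381108399367647 ((0.5295292735099792, 0.24322427809238434), (0.00983918271958828, 0.008466551080346107), 2.772627830505371)
bow 305 0.09680075769608965 ((0.5278795957565308, 0.2587396204471588), (0.0098853949457407, 0.025463860481977463), 5.225907802581787)
```

View pics/wblk.png

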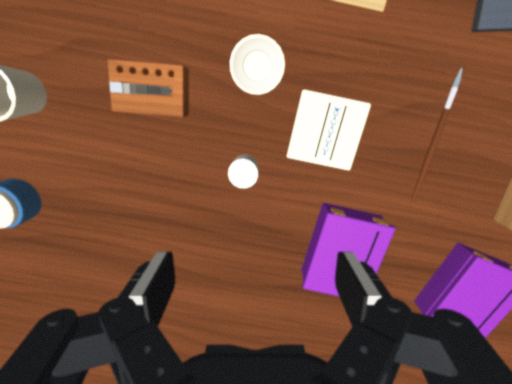

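The block is at about (145,88) in this view, well clear of the dish, jar and cup. The arm stopped short of the commanded pose, so I'll check the joints and refit the lid line.

```bash
python3 - <<'E'
from h import *
o=bot.get_obs(); print(o['joint_pos'].round(3),o['joint_vel'].round(3))
for m,a,s,e in darklines(load('wbox'),(262,78,292,181),.048,th=140): print(m.round(4),a.round(2),s.round(4))
plan([0.49,0.23,0.25],5.4)
E
```

```text
[ 0.176  0.18  -0.009  1.385  0.052  3.141] [-0.001 -0.008 -0.004  0.001 -0.001 -0.   ]
[ 0.5024 -0.3129] 3.2 [0.0019 0.1012]
t 5.3 pos [0.4629 0.0984 0.2562] yaw 10.15 f [-0.5   0.19 -0.3 ] w 0.0852 g 0.0
slide [ 0.2   -0.497  0.05 ] rot [-0.103  0.01   0.166]
```

Joint 6 is at its limit, so the half-turned yaw is needed here. I'll rotate by about 175° while moving over.

>>> drive_tool(
  slide=[
    [0.1, -0.1, 0],
    [0.1, -0.2, 0],
    [0.15, -0.3, 0],
    [0.2, -0.4, 0],
    [0.2, -0.5, 0],
    [0.2, -0.5, 0],
    [0.2, -0.5, 0],
    [0.2, -0.5, 0],
  ],
  rotation=[
    [-0.02, 0, -0.2],
    [-0.04, 0, -0.4],
    [-0.06, 0, -0.6],
    [-0.08, 0, -0.8],
    [-0.1, 0, -1],
    [-0.1, 0, -1],
    [-0.1, 0, -1],
    [-0.1, 0, -1],
  ],
)

```text
clock: 6.3
eef_pos: [0.49, 0.2293, 0.2631]
tool_rot: [0.943, 0.331, 0.005, -0.001]
ft_force: [-0.3, 0.2, 0.6]
grip_width: 0.0849
grasp_force: 0.0
```

>>> drive_tool(
  slide=[
    [0, 0, 0],
    [0, 0, 0],
    [0, 0, 0],
    [0, 0, 0],
    [0, 0, 0],
    [0, 0, 0],
    [0, 0, 0],
    [0, 0, 0],
  ],
  rotation=[
    [0, 0, -0.3],
    [0, 0, -0.6],
    [0, 0, -0.9],
    [0, 0, -1],
    [0, 0, -1],
    [0, 0, -1],
    [0, 0, -1],
    [0, 0, -1],
  ],
)

```text
clock: 7.3
eef_pos: [0.4899, 0.2302, 0.2631]
tool_rot: [0.832, 0.555, 0.006, 0.0]
ft_force: [0.3, -0.3, -0.5]
grip_width: 0.0852
grasp_force: 0.0
```

>>> drive_tool(
  slide=[
    [0, 0, 0],
    [0, 0, 0],
    [0, 0, 0],
    [0, 0, 0],
    [0, 0, 0],
    [0, 0, 0],
    [0, 0, 0],
    [0, 0, 0],
  ],
  rotation=[
    [0, 0, -0.3],
    [0, 0, -0.6],
    [0, 0, -0.9],
    [0, 0, -1],
    [0, 0, -1],
    [0, 0, -1],
    [0, 0, -1],
    [0, 0, -1],
  ],
)

```text
clock: 8.3
eef_pos: [0.4899, 0.2303, 0.2631]
tool_rot: [0.669, 0.744, 0.005, 0.002]
ft_force: [0.8, 0.4, 0.3]
grip_width: 0.0855
grasp_force: 0.0
```

>>> drive_tool(
  slide=[
    [0, 0, 0],
    [0, 0, 0],
    [0, 0, 0],
    [0, 0, 0],
    [0, 0, 0],
    [0, 0, 0],
    [0, 0, 0],
    [0, 0, 0],
  ],
  rotation=[
    [0, 0, -0.3],
    [0, 0, -0.6],
    [0, 0, -0.9],
    [0, 0, -1],
    [0, 0, -1],
    [0, 0, -1],
    [0, 0, -1],
    [0, 0, -1],
  ],
)

```text
clock: 9.3
eef_pos: [0.4899, 0.2303, 0.263]
tool_rot: [0.464, 0.886, 0.005, 0.003]
ft_force: [-0.9, -0.4, 0.1]
grip_width: 0.0851
grasp_force: 0.0
```

>>> drive_tool(
  slide=[
    [0, 0, 0],
    [0, 0, 0],
    [0, 0, 0],
    [0, 0, 0],
    [0, 0, 0],
    [0, 0, 0],
    [0, 0, 0],
    [0, 0, 0],
  ],
  rotation=[
    [0, 0, -0.3],
    [0, 0, -0.6],
    [0, 0, -0.9],
    [0, 0, -1],
    [0, 0, -1],
    [0, 0, -1],
    [0, 0, -1],
    [0, 0, -1],
  ],
)

```text
clock: 10.3
eef_pos: [0.4899, 0.2303, 0.2631]
tool_rot: [0.23, 0.973, 0.004, 0.004]
ft_force: [0.4, -0.4, -0.2]
grip_width: 0.0854
grasp_force: 0.0
```

```bash
python3 - <<'E'
from h import *
plan([0.528,0.26,0.16],185.4)
print(bot.get_obs()['joint_pos'].round(3))
E
```

```text
t 10.3 pos [0.4899 0.2303 0.2631] yaw 153.39 f [ 0.38 -0.41 -0.15] w 0.0854 g 0.0
slide [-0.08   0.171  0.414] rot [ 0.015  0.017 -1.117]
[4.390e-01 3.040e-01 1.730e-01 1.428e+00 1.000e-03 9.030e-01]
```

>>> drive_tool(
  slide=[
    [0, 0.1, 0.05],
    [-0.05, 0.15, 0.1],
    [-0.08, 0.17, 0.2],
    [-0.08, 0.17, 0.3],
    [-0.08, 0.17, 0.4],
    [-0.08, 0.17, 0.4],
    [-0.08, 0.17, 0.4],
    [-0.08, 0.17, 0.4],
  ],
  rotation=[
    [0, 0, -0.3],
    [0, 0, -0.6],
    [0, 0, -0.9],
    [0.015, 0.015, -1],
    [0.015, 0.015, -1],
    [0.015, 0.015, -1],
    [0.015, 0.015, -1],
    [0.015, 0.015, -1],
  ],
  gripper=0.75,
)

```text
clock: 11.3
eef_pos: [0.5286, 0.2603, 0.1652]
tool_rot: [-0.018, 1.0, 0.001, 0.002]
ft_force: [-0.2, 0.2, 0.5]
grip_width: 0.0641
grasp_force: 0.0
```

```bash
python3 - <<'E'
from h import *
c=shot('wrist','wb2'); cv2.imwrite('pics/wb2.png',c['image'][:,:,::-1])
plan([0.528,0.26,0.035],185.4)
V,U=np.mgrid[0:384,0:512]
K=c['camera_matrix'];r=np.stack([(U-K[0,2])/K[0,0],-(V-K[1,2])/K[1,1],-np.ones(U.shape)],-1)
W=(r*c['z_map'][...,None])@R.from_quat(c['orientation']).as_matrix().T+c['xyz']
near=(abs(W[...,0]-.528)<.045)&(abs(W[...,1]-.26)<.055)
for n,z0,z1 in (('block',.022,.034),('legs',.045,.08),('bow',.08,.11)):
    w=W[near&(W[...,2]>z0)&(W[...,2]<z1)]; 
    if len(w): print(n,len(w),np.median(w[:,2]),cv2.minAreaRect(w[:,:2].astype(np.float32)))
E
```

```text
t 11.35 pos [0.5285 0.2603 0.1651] yaw -177.95 f [-0.21  0.14 -0.45] w 0.0637 g 0.0
slide [ 0.004 -0.001  0.52 ] rot [ 0.002  0.006 -0.117]
block 3988 0.028949782136027363 ((0.5269544124603271, 0.2603633403778076), (0.060852423310279846, 0.09192702919244766), 5.516491413116455)
legs 195 0.0650394855951057 ((0.5265842080116272, 0.26037833094596863), (0.010252241976559162, 0.04349840059876442), 5.39837121963501)
bow 453 0.0968652990213327 ((0.5266630053520203, 0.26014283299446106), (0.010613379999995232, 0.028400693088769913), 4.431232929229736)
```

View pics/wb2.png

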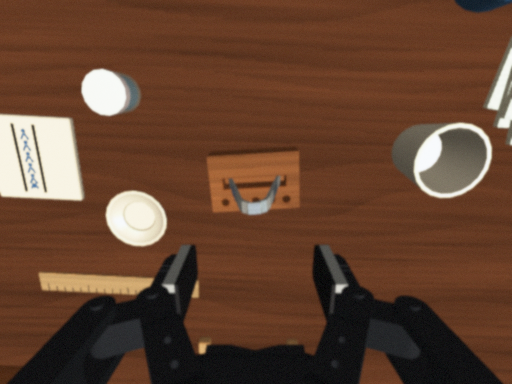

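The dividers are centred at about (255,190) between the fingers, matching the block centre (0.527, 0.260). I'll go down and pinch lightly.

>>> drive_tool(
  slide=[
    [0.005, 0, 0.05],
    [0.005, 0, 0.1],
    [0.005, 0, 0.2],
    [0.005, 0, 0.3],
    [0.005, 0, 0.4],
    [0.005, 0, 0.47],
    [0.005, 0, 0.52],
    [0.005, 0, 0.52],
  ],
  rotation=[
    [0, 0, -0.06],
    [0, 0, -0.117],
    [0, 0, -0.117],
    [0, 0, -0.117],
    [0, 0, -0.117],
    [0, 0, -0.117],
    [0, 0, -0.117],
    [0, 0, -0.117],
  ],
)

```text
clock: 12.35
eef_pos: [0.5255, 0.2593, 0.0321]
tool_rot: [-0.047, 0.999, -0.001, -0.001]
ft_force: [0.4, -0.9, -0.7]
grip_width: 0.0641
grasp_force: 0.0
```

>>> drive_tool(
  slide=[
    [0, 0, 0],
    [0, 0, 0],
    [0, 0, 0],
    [0, 0, 0],
    [0, 0, 0],
    [0, 0, 0],
    [0, 0, 0],
    [0, 0, 0],
  ],
  rotation=[
    [0, 0, 0],
    [0, 0, 0],
    [0, 0, 0],
    [0, 0, 0],
    [0, 0, 0],
    [0, 0, 0],
    [0, 0, 0],
    [0, 0, 0],
  ],
  gripper=0.3,
)

```text
clock: 13.35
eef_pos: [0.5282, 0.2606, 0.036]
tool_rot: [-0.047, 0.999, 0.001, 0.002]
ft_force: [-1.0, -0.6, 5.6]
grip_width: 0.0259
grasp_force: 3.7
```

```bash
python3 - <<'E'
from h import *
plan([0.528,0.26,0.035],185.4)
E
```

```text
t 13.35 pos [0.5282 0.2606 0.036 ] yaw -174.59 f [-0.96 -0.6   5.58] w 0.0259 g 3.66
slide [ 0.001 -0.002  0.004] rot [0.003 0.01  0.   ]
```

>>> drive_tool(
  slide=[
    [0, 0, 0],
    [0, 0, 0],
    [0, 0, 0],
    [0, 0, 0],
    [0, 0, -0.02],
    [0, 0, -0.04],
    [0, 0, -0.06],
    [0, 0, -0.06],
  ],
  rotation=[
    [0, 0, 0],
    [0, 0, 0],
    [0, 0, 0],
    [0, 0, 0],
    [0, 0, 0],
    [0, 0, 0],
    [0, 0, 0],
    [0, 0, 0],
  ],
  gripper=0.27,
)

```text
clock: 14.35
eef_pos: [0.527, 0.26, 0.0491]
tool_rot: [-0.047, 0.999, 0.0, 0.001]
ft_force: [0.4, -0.1, -0.1]
grip_width: 0.023
grasp_force: 5.8
```

>>> drive_tool(
  slide=[
    [0, 0, -0.05],
    [0, 0, -0.1],
    [0, 0, -0.2],
    [0, 0, -0.3],
    [0, 0, -0.4],
    [0, 0, -0.4],
    [0, 0, -0.4],
    [0, 0, -0.4],
  ],
  rotation=[
    [0, 0, 0],
    [0, 0, 0],
    [0, 0, 0],
    [0, 0, 0],
    [0, 0, 0],
    [0, 0, 0],
    [0, 0, 0],
    [0, 0, 0],
  ],
)

```text
clock: 15.35
eef_pos: [0.5257, 0.2594, 0.1472]
tool_rot: [-0.047, 0.999, -0.001, -0.001]
ft_force: [0.1, -0.4, -1.0]
grip_width: 0.0228
grasp_force: 5.8
```

```bash
python3 - <<'E'
from h import *
plan([0.49,0.15,0.17],182)
c=shot('wrist','wl'); 
im=c['image'][:,:,::-1]
p=bot.get_obs()['eef_pos']
for dz in (0,-.03): print(proj(c,p+[0,0,dz]))
np.save('tmp.npy',im)
cv2.imwrite('pics/wl.png',cv2.resize(im[120:384,156:356],(600,792)[::1],interpolation=cv2.INTER_CUBIC)[:600])
E
```

```text
t 15.35 pos [0.5257 0.2594 0.1472] yaw -174.59 f [ 0.08 -0.44 -0.96] w 0.0228 g 5.81
slide [ 0.184 -0.422 -0.091] rot [-0.002 -0.003  0.119]
(np.float64(253.39002361507636), np.float64(253.25303129876988))
(np.float64(253.56585994599268), np.float64(230.1176546000202))
```

View pics/wl.png

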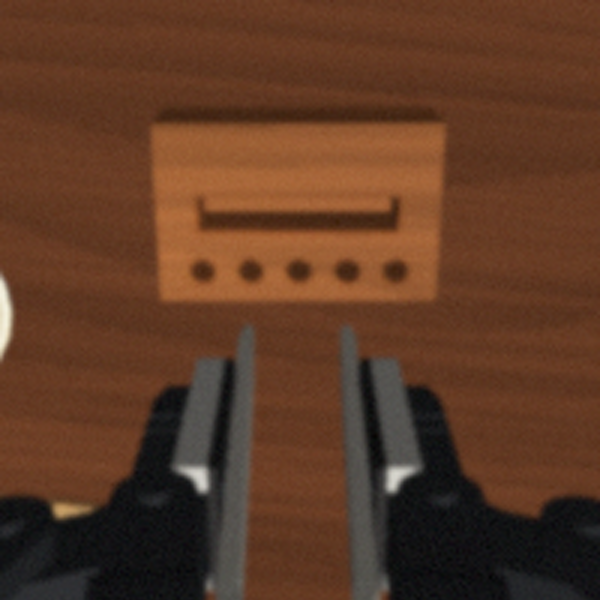

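The lifted dividers' points are visible at about (239,228) and (272,228). I'll work out the gap.

```bash
cat >> h.py <<'E'
def tips(c,o,dz,uv):
    """world points on plane TCP-dz, and in tool axes"""
    P=[pix(c,u,v,o['eef_pos'][2]-dz) for u,v in uv]
    T=[R.from_quat(o['tool_rot']).inv().apply(p-o['eef_pos']) for p in P]
    print('tips',np.round(P,4).tolist(),'tool',np.round(T,4).tolist(),'gap',np.linalg.norm(P[0]-P[1]).round(4))
E
python3 - <<'E'
from h import *
c=load('wl');o=bot.get_obs()
for dz in (.028,.030,.032): tips(c,o,dz,[(239,228.3),(271.7,228.3)])
z=c['z_map'];print(z[222:240:2,234:246].round(3)); print(z[222:240:2,266:278].round(3))
E
```

```text
tips [[0.5244, 0.2496, 0.1192], [0.5223, 0.2713, 0.1192]] tool [[0.0023, -0.0097, 0.028], [0.0023, 0.0121, 0.028]] gap 0.0218
tips [[0.5253, 0.2495, 0.1172], [0.5233, 0.2715, 0.1172]] tool [[0.0013, -0.0098, 0.03], [0.0013, 0.0123, 0.03]] gap 0.0221
tips [[0.5263, 0.2495, 0.1152], [0.5242, 0.2717, 0.1152]] tool [[0.0003, -0.0099, 0.032], [0.0003, 0.0124, 0.032]] gap 0.0223
[[0.318 0.318 0.318 0.317 0.318 0.318 0.317 0.317 0.318 0.317 0.318 0.317]
 [0.318 0.319 0.319 0.317 0.319 0.317 0.318 0.318 0.318 0.318 0.317 0.318]
 [0.32  0.319 0.318 0.319 0.319 0.319 0.319 0.319 0.319 0.32  0.319 0.319]
 [0.319 0.319 0.319 0.19  0.191 0.19  0.321 0.32  0.321 0.32  0.32  0.32 ]
 [0.32  0.32  0.183 0.182 0.184 0.184 0.189 0.32  0.321 0.321 0.321 0.321]
 [0.321 0.177 0.176 0.178 0.177 0.177 0.321 0.32  0.322 0.322 0.32  0.321]
 [0.322 0.173 0.173 0.175 0.174 0.174 0.185 0.323 0.322 0.321 0.322 0.321]
 [0.323 0.171 0.172 0.171 0.171 0.171 0.183 0.324 0.322 0.322 0.324 0.324]
 [0.324 0.169 0.169 0.172 0.171 0.169 0.184 0.323 0.326 0.325 0.322 0.323]]
[[0.317 0.319 0.317 0.319 0.317 0.317 0.316 0.318 0.317 0.319 0.317 0.317]
 [0.319 0.318 0.319 0.317 0.317 0.319 0.318 0.319 0.319 0.317 0.318 0.318]
 [0.32  0.32  0.319 0.318 0.32  0.318 0.32  0.318 0.319 0.32  0.319 0.319]
 [0.321 0.32  0.321 0.319 0.189 0.19  0.189 0.319 0.321 0.32  0.32  0.319]
 [0.319 0.321 0.32  0.19  0.184 0.184 0.183 0.183 0.321 0.32  0.321 0.321]
 [0.322 0.321 0.32  0.184 0.177 0.176 0.178 0.176 0.176 0.32  0.322 0.321]
 [0.324 0.322 0.323 0.183 0.175 0.174 0.174 0.174 0.175 0.321 0.322 0.323]
 [0.324 0.322 0.323 0.183 0.174 0.172 0.173 0.172 0.173 0.322 0.323 0.323]
 [0.323 0.324 0.323 0.183 0.169 0.169 0.169 0.168 0.168 0.324 0.324 0.323]]
```

```bash
python3 - <<'E'
from h import *
plan([0.518,0.0186,0.145],178.9)
E
```

```text
t 15.4 pos [0.5258 0.2594 0.1472] yaw -174.6 f [ 0.2  -0.14 -0.36] w 0.0228 g 5.81
slide [ 0.122 -0.956  0.01 ] rot [-0.002 -0.003  0.227]
```

>>> drive_tool(
  slide=[
    [0.02, -0.1, 0],
    [0.04, -0.25, 0],
    [0.06, -0.4, 0],
    [0.08, -0.55, 0],
    [0.1, -0.7, 0],
    [0.12, -0.85, 0],
    [0.122, -0.956, 0],
    [0.122, -0.956, 0],
  ],
  rotation=[
    [0, 0, 0.03],
    [0, 0, 0.06],
    [0, 0, 0.1],
    [0, 0, 0.13],
    [0, 0, 0.16],
    [0, 0, 0.2],
    [0, 0, 0.227],
    [0, 0, 0.227],
  ],
)

```text
clock: 16.4
eef_pos: [0.5183, 0.0174, 0.1479]
tool_rot: [0.011, 1.0, -0.0, -0.0]
ft_force: [1.4, 1.1, -0.3]
grip_width: 0.0232
grasp_force: 5.8
```

```bash
python3 - <<'E'
from h import *
plan([0.518,0.0186,0.053],178.9)
E
```

```text
t 16.4 pos [0.5183 0.0174 0.1479] yaw 178.72 f [ 1.43  1.11 -0.31] w 0.0232 g 5.81
slide [0.001 0.005 0.379] rot [-0.    -0.001 -0.006]
```

>>> drive_tool(
  slide=[
    [0, 0, 0.06],
    [0, 0, 0.12],
    [0, 0, 0.18],
    [0, 0, 0.25],
    [0, 0, 0.32],
    [0, 0, 0.38],
    [0, 0, 0.38],
    [0, 0, 0.38],
  ],
  rotation=[
    [0, 0, 0],
    [0, 0, 0],
    [0, 0, 0],
    [0, 0, 0],
    [0, 0, 0],
    [0, 0, 0],
    [0, 0, 0],
    [0, 0, 0],
  ],
  gripper=0.265,
)

```text
clock: 17.4
eef_pos: [0.5191, 0.0192, 0.0538]
tool_rot: [0.009, 1.0, 0.0, 0.001]
ft_force: [0.1, -0.3, 1.2]
grip_width: 0.0229
grasp_force: 5.9
```

```bash
python3 - <<'E'
from h import *
plan([0.518,0.0186,0.040],178.9)
c=shot('wrist','wt2'); im=c['image'][:,:,::-1]
cv2.imwrite('pics/wt2.png',cv2.resize(im[150:270,190:320],None,fx=5,fy=5,interpolation=cv2.INTER_CUBIC))
E
```

```text
t 17.4 pos [0.5191 0.0192 0.0538] yaw 178.91 f [ 0.07 -0.28  1.24] w 0.0229 g 5.93
slide [ 0.004 -0.002  0.055] rot [0.    0.002 0.   ]
```

View pics/wt2.png

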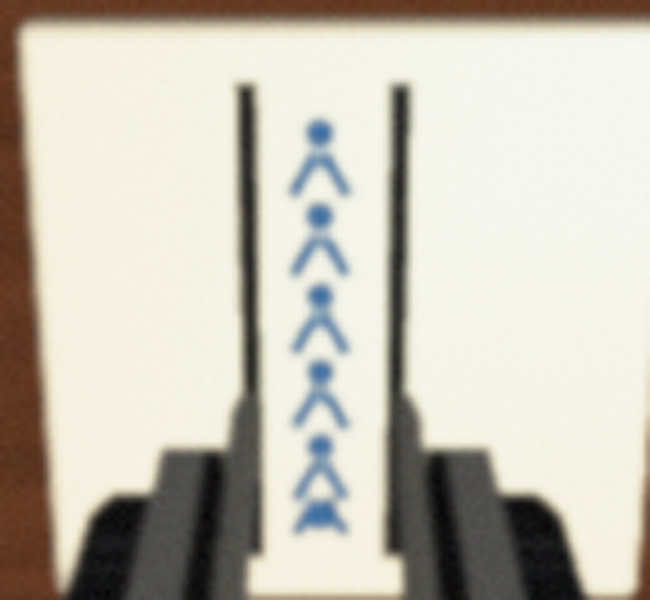

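The dividers' points overlay the two black lines (crop columns about 250 and 398) and can't be told apart by colour, so I'll separate them with the depth map.

```bash
cat >> h.py <<'E'
def tipsz(c,zlo,u0=200,u1=310,v0=150,v1=260):
    """subset of depth pixels above zlo: the rows near the upper end of each leg, with world coords"""
    V,U=np.mgrid[0:384,0:512]; K=c['camera_matrix']
    r=np.stack([(U-K[0,2])/K[0,0],-(V-K[1,2])/K[1,1],-np.ones(U.shape)],-1)
    W=(r*c['z_map'][...,None])@R.from_quat(c['orientation']).as_matrix().T+c['xyz']
    k=(W[...,2]>zlo)&(c['z_map']>.05)
    for a,b in ((u0,255),(255,u1)):
        for v in [v for v in range(v0,v1) if k[v,a:b].any()][:8]:
            u=np.nonzero(k[v,a:b])[0]+a
            print(v,u.min(),u.max(),W[v,u].mean(0).round(4))
E
python3 - <<'E'
from h import *
c=load('wt2'); tipsz(c,.0145)
g=c['image'].max(-1)
for v in (180,195,210,222):
    out=[]
    for a,b in ((225,255),(255,285)):
        w=np.clip(150-g[v,a:b].astype(float),0,None); out.append((w*np.arange(a,b)).sum()/w.sum())
    P=[pix(c,u,v,.008) for u in out]; print(v,np.round(out,2),np.round(P,4).tolist(),np.linalg.norm(P[0]-P[1]).round(4))
E
```

```text
228 238 239 [0.5164 0.0091 0.0258]
229 237 240 [0.5168 0.0092 0.0264]
230 237 240 [0.5147 0.0095 0.0322]
231 236 240 [0.515  0.0092 0.033 ]
232 236 240 [0.513  0.0096 0.0383]
233 236 240 [0.5129 0.0097 0.0401]
234 236 240 [0.513  0.0098 0.0411]
235 236 240 [0.5132 0.0098 0.0421]
228 270 271 [0.5166 0.0304 0.0262]
229 269 272 [0.5169 0.0304 0.0271]
230 269 272 [0.5152 0.0301 0.032 ]
231 269 273 [0.5152 0.0304 0.0335]
232 269 273 [0.5133 0.0301 0.0386]
233 269 273 [0.5134 0.03   0.0398]
234 269 273 [0.5134 0.0299 0.0411]
235 269 273 [0.5135 0.0299 0.0423]
180 [238.98 269.47] [[0.4883, 0.0096, 0.008], [0.4887, 0.0308, 0.008]] 0.0211
195 [239.18 269.19] [[0.4993, 0.0093, 0.008], [0.4997, 0.0305, 0.008]] 0.0212
210 [239.44 269.  ] [[0.5107, 0.0091, 0.008], [0.5112, 0.0304, 0.008]] 0.0213
222 [239.82 268.81] [[0.5202, 0.009, 0.008], [0.5206, 0.0302, 0.008]] 0.0212
```

Points and lines coincide: point y is 0.0091 and 0.0304, line y is 0.0090 and 0.0303, and both gaps are about 21.3 mm. I'll lower 14 mm and hold.

>>> drive_tool(
  slide=[
    [0, 0, 0.01],
    [0, 0, 0.02],
    [0, 0, 0.03],
    [0, 0, 0.04],
    [0, 0, 0.05],
    [0, 0, 0.056],
    [0, 0, 0.056],
    [0, 0, 0.056],
  ],
  rotation=[
    [0, 0, 0],
    [0, 0, 0],
    [0, 0, 0],
    [0, 0, 0],
    [0, 0, 0],
    [0, 0, 0],
    [0, 0, 0],
    [0, 0, 0],
  ],
)

```text
clock: 18.45
eef_pos: [0.5188, 0.019, 0.0396]
tool_rot: [0.01, 1.0, -0.0, 0.0]
ft_force: [0.3, 0.8, -1.3]
grip_width: 0.0226
grasp_force: 5.9
```

>>> drive_tool(
  slide=[
    [0, 0, 0],
    [0, 0, 0],
    [0, 0, 0],
    [0, 0, 0],
    [0, 0, 0],
    [0, 0, 0],
    [0, 0, 0],
    [0, 0, 0],
  ],
  rotation=[
    [0, 0, 0],
    [0, 0, 0],
    [0, 0, 0],
    [0, 0, 0],
    [0, 0, 0],
    [0, 0, 0],
    [0, 0, 0],
    [0, 0, 0],
  ],
)

```text
clock: 19.45
eef_pos: [0.5188, 0.019, 0.0396]
tool_rot: [0.01, 1.0, -0.0, 0.0]
ft_force: [0.5, 0.4, -0.0]
grip_width: 0.0227
grasp_force: 5.9
```

```bash
python3 - <<'E'
from h import *
plan([0.518,0.0186,0.040],178.9)
c=shot('wrist','wt3'); tipsz(c,.0115)
im=c['image'][:,:,::-1]
cv2.imwrite('pics/wt3.png',cv2.resize(im[190:250,210:300],None,fx=8,fy=8,interpolation=cv2.INTER_CUBIC))
E
```

```text
t 19.45 pos [0.5188 0.019  0.0396] yaw 178.9 f [ 0.46  0.44 -0.01] w 0.0227 g 5.93
slide [ 0.003 -0.002 -0.002] rot [-0.     0.001 -0.   ]
228 238 238 [0.5156 0.0087 0.0125]
229 238 240 [0.5163 0.0094 0.0126]
230 237 240 [0.5148 0.0093 0.0172]
231 236 240 [0.5145 0.0091 0.0192]
232 236 240 [0.5127 0.0095 0.0241]
233 236 240 [0.5129 0.0095 0.0251]
234 236 240 [0.513  0.0096 0.0264]
235 236 240 [0.513  0.0096 0.0276]
182 256 256 [0.4842 0.0212 0.0121]
228 271 271 [0.5162 0.0306 0.0123]
229 269 271 [0.5165 0.0299 0.013 ]
230 269 272 [0.515  0.03   0.0175]
231 269 273 [0.5151 0.0303 0.0189]
232 269 273 [0.5133 0.03   0.0239]
233 269 273 [0.5134 0.0299 0.025 ]
234 269 272 [0.5131 0.0295 0.0269]
```

View pics/wt3.png

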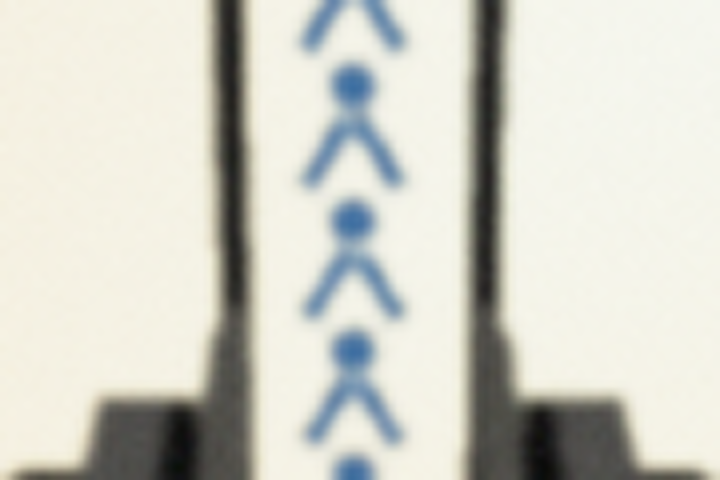

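The points sit on the lines, at about (233,310) and (487,310) in the crop. I'll lower 1 mm more as a check on height and hold again.

>>> drive_tool(
  slide=[
    [0, 0, 0.002],
    [0, 0, 0.004],
    [0, 0, 0.004],
    [0, 0, 0.004],
    [0, 0, 0.004],
    [0, 0, 0.004],
    [0, 0, 0.004],
    [0, 0, 0.004],
  ],
  rotation=[
    [0, 0, 0],
    [0, 0, 0],
    [0, 0, 0],
    [0, 0, 0],
    [0, 0, 0],
    [0, 0, 0],
    [0, 0, 0],
    [0, 0, 0],
  ],
)

```text
clock: 20.5
eef_pos: [0.5188, 0.019, 0.0386]
tool_rot: [0.01, 1.0, -0.0, 0.0]
ft_force: [-0.8, -0.7, 0.5]
grip_width: 0.0226
grasp_force: 5.9
```

>>> drive_tool(
  slide=[
    [0, 0, 0],
    [0, 0, 0],
    [0, 0, 0],
    [0, 0, 0],
    [0, 0, 0],
    [0, 0, 0],
    [0, 0, 0],
    [0, 0, 0],
  ],
  rotation=[
    [0, 0, 0],
    [0, 0, 0],
    [0, 0, 0],
    [0, 0, 0],
    [0, 0, 0],
    [0, 0, 0],
    [0, 0, 0],
    [0, 0, 0],
  ],
)

```text
clock: 21.5
eef_pos: [0.5188, 0.019, 0.0386]
tool_rot: [0.01, 1.0, -0.0, 0.0]
ft_force: [-0.4, -0.3, 0.7]
grip_width: 0.0229
grasp_force: 5.9
```

>>> drive_tool(
  slide=[
    [0, 0, -0.02],
    [0, 0, -0.05],
    [0, 0, -0.1],
    [0, 0, -0.2],
    [0, 0, -0.3],
    [0, 0, -0.4],
    [0, 0, -0.4],
    [0, 0, -0.4],
  ],
  rotation=[
    [0, 0, 0],
    [0, 0, 0],
    [0, 0, 0],
    [0, 0, 0],
    [0, 0, 0],
    [0, 0, 0],
    [0, 0, 0],
    [0, 0, 0],
  ],
)

```text
clock: 22.5
eef_pos: [0.5183, 0.019, 0.1383]
tool_rot: [0.01, 1.0, -0.0, 0.0]
ft_force: [-0.8, -0.0, -0.2]
grip_width: 0.023
grasp_force: 5.9
```

```bash
python3 - <<'E'
from h import *
plan([0.49,-0.2995,0.14],183.3)
E
```

```text
t 22.5 pos [0.5183 0.019  0.1383] yaw 178.9 f [-0.78 -0.03 -0.16] w 0.023 g 5.94
slide [ 0.089 -1.276 -0.007] rot [-0.     0.001 -0.154]
```

>>> drive_tool(
  slide=[
    [0.01, -0.1, 0],
    [0.02, -0.25, 0],
    [0.03, -0.4, 0],
    [0.04, -0.55, 0],
    [0.05, -0.7, 0],
    [0.06, -0.85, 0],
    [0.06, -0.95, 0],
    [0.06, -0.95, 0],
  ],
  rotation=[
    [0, 0, -0.02],
    [0, 0, -0.04],
    [0, 0, -0.06],
    [0, 0, -0.08],
    [0, 0, -0.1],
    [0, 0, -0.13],
    [0, 0, -0.154],
    [0, 0, -0.154],
  ],
)

```text
clock: 23.5
eef_pos: [0.4981, -0.2194, 0.137]
tool_rot: [-0.027, 1.0, 0.0, -0.001]
ft_force: [0.5, 0.6, 0.2]
grip_width: 0.023
grasp_force: 5.9
```

```bash
python3 - <<'E'
from h import *
plan([0.5,-0.303,0.12],183.3)
E
```

```text
t 23.5 pos [ 0.4981 -0.2194  0.137 ] yaw -176.86 f [0.49 0.61 0.24] w 0.023 g 5.94
slide [ 0.011 -0.334  0.068] rot [ 0.002 -0.003 -0.006]
```

>>> drive_tool(
  slide=[
    [0, -0.05, 0],
    [0, -0.12, 0],
    [0, -0.2, 0],
    [0.01, -0.27, 0],
    [0.01, -0.334, 0],
    [0.01, -0.334, 0.05],
    [0.01, -0.334, 0.1],
    [0.01, -0.334, 0.13],
  ],
  rotation=[
    [0, 0, 0],
    [0, 0, 0],
    [0, 0, 0],
    [0, 0, 0],
    [0, 0, 0],
    [0, 0, 0],
    [0, 0, 0],
    [0, 0, 0],
  ],
)

```text
clock: 24.5
eef_pos: [0.5007, -0.3005, 0.1043]
tool_rot: [-0.029, 1.0, 0.001, -0.001]
ft_force: [1.3, -0.2, 0.1]
grip_width: 0.0227
grasp_force: 5.9
```

>>> drive_tool(
  slide=[
    [0, 0, 0],
    [0, 0, 0],
    [0, 0, 0],
    [0, 0, 0],
    [0, 0, 0],
    [0, 0, 0],
    [0, 0, 0],
    [0, 0, 0],
  ],
  rotation=[
    [0, 0, 0],
    [0, 0, 0],
    [0, 0, 0],
    [0, 0, 0],
    [0, 0, 0],
    [0, 0, 0],
    [0, 0, 0],
    [0, 0, 0],
  ],
)

```text
clock: 25.5
eef_pos: [0.5015, -0.3017, 0.106]
tool_rot: [-0.029, 1.0, -0.0, 0.0]
ft_force: [-0.0, 0.3, -0.8]
grip_width: 0.0229
grasp_force: 5.9
```

```bash
python3 - <<'E'
from h import *
plan([0.5,-0.303,0.0795],183.3)
c=shot('wrist','wl2'); tipsz(c,.0545)
g=c['image'].max(-1)
for v in (170,180,190,200,210,220):
    a,b=215,255
    w=np.clip(150-g[v,a:b].astype(float),0,None); u=(w*np.arange(a,b)).sum()/w.sum(); print(v,u.round(2),w.sum(),pix(c,u,v,.048).round(4))
im=c['image'][:,:,::-1]
cv2.imwrite('pics/wl2.png',cv2.resize(im[150:270,190:320],None,fx=5,fy=5,interpolation=cv2.INTER_CUBIC))
E
```

```text
t 25.5 pos [ 0.5015 -0.3017  0.106 ] yaw -176.69 f [-0.04  0.29 -0.83] w 0.0229 g 5.94
slide [ 0.006 -0.005  0.106] rot [-0.     0.001  0.   ]
228 238 239 [ 0.4996 -0.3118  0.078 ]
229 237 240 [ 0.4999 -0.3117  0.0789]
230 237 240 [ 0.4981 -0.3115  0.0841]
231 236 240 [ 0.4982 -0.3118  0.0852]
232 236 240 [ 0.4963 -0.3116  0.0905]
233 236 240 [ 0.4963 -0.3115  0.0918]
234 236 240 [ 0.4966 -0.3115  0.0927]
235 236 240 [ 0.4965 -0.3114  0.0941]
228 270 271 [ 0.4989 -0.2904  0.077 ]
229 269 272 [ 0.4989 -0.2905  0.0785]
230 269 272 [ 0.4969 -0.2909  0.0841]
231 269 273 [ 0.4971 -0.2906  0.085 ]
232 269 273 [ 0.4951 -0.2911  0.0905]
233 269 273 [ 0.4952 -0.2912  0.0918]
234 269 273 [ 0.4951 -0.2913  0.0932]
235 269 273 [ 0.4953 -0.2913  0.0942]
170 237.86 205.0 [ 0.4676 -0.3151  0.048 ]
180 238.03 222.0 [ 0.4752 -0.3147  0.048 ]
190 238.18 215.0 [ 0.483  -0.3143  0.048 ]
200 238.39 179.0 [ 0.4909 -0.3138  0.048 ]
210 238.62 173.0 [ 0.4991 -0.3133  0.048 ]
220 238.86 196.0 [ 0.5074 -0.3128  0.048 ]
```

View pics/wl2.png

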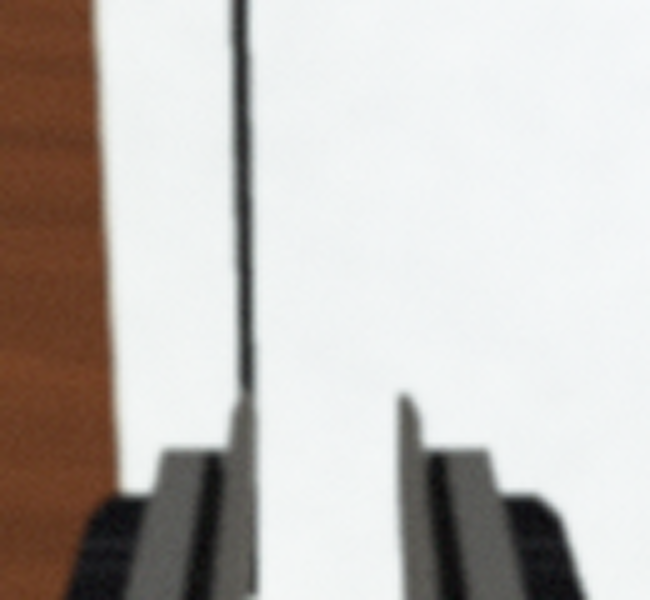

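The −y point's tip at (240,395) in the crop is 1.5 mm to the +y side of the line, and yaw and gap are right. I'll correct this and lower.

>>> drive_tool(
  slide=[
    [0, -0.006, 0.02],
    [0, -0.006, 0.04],
    [0, -0.006, 0.06],
    [0, -0.006, 0.08],
    [0, -0.006, 0.09],
    [0, -0.006, 0.1],
    [0, -0.006, 0.105],
    [0, -0.006, 0.107],
  ],
  rotation=[
    [0, 0, 0],
    [0, 0, 0],
    [0, 0, 0],
    [0, 0, 0],
    [0, 0, 0],
    [0, 0, 0],
    [0, 0, 0],
    [0, 0, 0],
  ],
)

```text
clock: 26.55
eef_pos: [0.5016, -0.3032, 0.0793]
tool_rot: [-0.029, 1.0, -0.0, 0.0]
ft_force: [0.1, 0.3, 0.1]
grip_width: 0.0228
grasp_force: 5.9
```

>>> drive_tool(
  slide=[
    [0, 0, 0],
    [0, 0, 0],
    [0, 0, 0],
    [0, 0, 0],
    [0, 0, 0],
    [0, 0, 0],
    [0, 0, 0],
    [0, 0, 0],
  ],
  rotation=[
    [0, 0, 0],
    [0, 0, 0],
    [0, 0, 0],
    [0, 0, 0],
    [0, 0, 0],
    [0, 0, 0],
    [0, 0, 0],
    [0, 0, 0],
  ],
)

```text
clock: 27.55
eef_pos: [0.5016, -0.3031, 0.0793]
tool_rot: [-0.029, 1.0, -0.0, 0.0]
ft_force: [0.1, 0.2, -0.8]
grip_width: 0.0227
grasp_force: 5.9
```

```bash
python3 - <<'E'
from h import *
plan([0.5,-0.303,0.0795],183.3)
c=shot('wrist','wl3'); tipsz(c,.0515)
g=c['image'].max(-1)
for v in (190,205,218,224):
    a,b=215,255
    w=np.clip(150-g[v,a:b].astype(float),0,None); u=(w*np.arange(a,b)).sum()/w.sum(); print(v,u.round(2),w.sum(),pix(c,u,v,.048).round(4))
c=shot('scene','s3'); im=c['image'][:,:,::-1]
print(proj(c,[.5,-.3,.06]))
E
```

```text
t 27.55 pos [ 0.5016 -0.3031  0.0793] yaw -176.69 f [ 0.1   0.21 -0.8 ] w 0.0227 g 5.94
slide [ 0.006  0.001 -0.001] rot [-0.     0.001  0.   ]
229 237 240 [ 0.4999 -0.3132  0.0525]
230 237 240 [ 0.4983 -0.313   0.0571]
231 236 240 [ 0.4984 -0.3133  0.0584]
232 236 240 [ 0.4964 -0.3131  0.0637]
233 236 240 [ 0.4963 -0.313   0.0654]
234 236 240 [ 0.4965 -0.3129  0.0662]
235 236 240 [ 0.4964 -0.3129  0.0678]
236 235 240 [ 0.4967 -0.3131  0.0686]
228 271 271 [ 0.4984 -0.2917  0.0516]
229 270 271 [ 0.4985 -0.2921  0.0529]
230 269 272 [ 0.4969 -0.2924  0.0576]
231 269 273 [ 0.4972 -0.2921  0.0585]
232 269 273 [ 0.4953 -0.2926  0.0637]
233 269 273 [ 0.4954 -0.2926  0.0649]
234 269 273 [ 0.4954 -0.2927  0.0662]
235 269 273 [ 0.4956 -0.2928  0.0671]
190 238.02 270.0 [ 0.4742 -0.3147  0.048 ]
205 238.25 251.0 [ 0.4846 -0.3142  0.048 ]
218 238.65 240.0 [ 0.4939 -0.3136  0.048 ]
224 238.66 241.0 [ 0.4984 -0.3134  0.048 ]
(np.float64(132.7316548808189), np.float64(213.49473138355827))
```

```bash
python3 -c "
from h import *
print(bot.job_done())"
```

```text
the job is handed in; nothing more can be done
None
```

I've handed the job in; the hand-in didn't return a verdict. The dividers are held squeezed to about 21.3 mm (the tile lines' gap) and square to the lid line, one point on the line and the other towards the middle, both an estimated 1–2 mm above the lid with no contact force.

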